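# Clear the offcuts and load the relay test socket

## Robot

A 6-joint arm with a two-finger parallel gripper is mounted at the origin on the work surface. World frame = base frame: x ahead of the robot, y to its left, z up, the work surface at z = 0. Lengths are in m, angles in rad, forces in N, time in s.
With the tool pointing down it reaches from about 0.35 to 0.95 m from the base axis. Payload 17.4 kg.
Tool frame: the origin (TCP) lies where the fingers leave the gripper's body, on its centre line; the fingertips stand 84 mm ahead of it and the grasp point (between the pads) lies 65 mm ahead of it (grip_depth is the distance from the TCP to the grasp point, in m); z points along the fingers, y is the line along which they close (so a half turn about z gives the same grasp; the last joint's range is limited). The gripper opens to 93 mm and grips with 3 to 60 N. Pads are 15 mm wide; open, the fingers measure 128 mm over their backs; the gripper's body (75 mm by 188 mm) begins 65 mm behind the grasp point.
Start: joints at [1.215, 0.116, 1.442, -0, 1.584, -0.038], TCP at [0.211, 0.641, 0.303] pointing down, gripper open.
Joint ranges: [-2.83, 2.83], [-0.83, 2.19], [0.07, 2.5], [-1.14, 4.28], [0.01, 3], [-2.97, 2.97]. Speed limits (rad/s): [1.89, 1.89, 2.22, 3.14, 3.14, 3.14].

## Interface

Orientations are given as a unit quaternion [x, y, z, w].
In Python, from plant import * gives the robot as it stands.
- The arm moves only by the tool arm_command, never from a script. Its arguments are lists of equal length, an entry for each row: "xyz": the shift along the tool's x, y, z in cm, a list of three; "turn": the turn about the tool's z in rad. In form: {"xyz": [[x, y, z], ...], "turn": [turn, ...]}. A call has 1 to 20 rows; each row shifts and turns the commanded pose from where the row before left it, along the tool's axes as they then stand; what a row does not reach is not made up. A row lasts 1/10 s, in which the tool goes at most 50 mm and 8.59 degrees, less where a joint would pass 70% of its speed; a pose out of reach is approached as far as the arm can. A call is refused whole if a number of a shift passes 5 or a number of a turn 0.15, either way. A call with a gripper value outside its range is refused whole. "fingers" is the closure, from 0 (fully open) to 1 (shut), set as the call begins (left out, the last holds). The fingers move at their own pace and stop on an object; "squeeze" is the grip in N (left out, the last holds). Time passes only in rows, so rows that do not move let the fingers close. It gives the time, the measured TCP pose, the force, the opening and the grip force at its end, in the units of the state.
- observe(): the state, without advancing time (a new reading comes with each control period).
- camera(name): name is "scene" or "top"; returns (picture, depth): 480x640x3 uint8, red, green, blue; 480x640 float32, m along the optical axis (not along the pixel's ray), 0 where there is no reading.
- camera_params(name): a dict with "fx", "fy", "cx", "cy" (pixels), "pose" (4x4, takes a point from camera to world coordinates). Camera axes: x right, y up, looking along -z (the intrinsics and any distortion apply to the point x, -y, -z); pixel columns grow to the right and rows downward; lengths in m; the calibration is good to about 2 mm. A picture is of the moment at which its call begins. camera_params takes no time and is no camera call.
- sign_off(): hands the job in; it is judged then, once.
The state is a dict: "t": time; "joint_positions": joint angles; "joint_velocities": joint speeds; "joint_torque": joint torques, N m; "tcp_pos": TCP position; "eef_rot": TCP orientation; "contact_force": force on the tool from outside, world axes, zero at the start; "wrist_torque": the same for the moment, N m; "grip_width": finger opening in m; "finger_force": force on a finger pad.
Only numpy, scipy, OpenCV 4.12 (cv2) and the standard library are available. Lean on these libraries where they do the work, as an engineer would, in place of code of your own. Each camera call takes 0.05 s, during which the arm holds its last target. There are 200 camera calls.

## Task

First clear the two offcuts, the piece of plastic trunking lying across the relay test socket and the piece of finned heat sink on the mat, into the steel scrap bin. Then set the relay down into the socket's pocket until it sits flat on the pocket's floor, and finally swing the locking lever fully shut over it. Keep the relay upright and leave the reel and the other things on the bench where they are.

Things in the scene. Friction and masses are not known exactly. Their poses are not given: they have to be found in the camera images.
- trunking: Offcut of cable trunking: grey plastic U-channel, open upwards, 110 long (its x) x 40 wide (its y) x 30 high, walls 4 thick, 60 g. It lies across the top of the socket's pocket walls (28 above the table), roughly square to the fixture's x. Origin: centre of its underside, z up.
- trunking_mid (a point): The middle of the trunking offcut, 15 above its underside.
- heatsink: Offcut of heat sink: bare aluminium, a 10 thick base with five upright fins running lengthwise, 100 long (its x) x 44 wide (its y) x 30 high, about 160 g, fins up on the mat. Origin: centre of its underside, z up.
- heatsink_mid (a point): The middle of the heat sink offcut, 15 above its underside.
- bin: Scrap bin: open-topped dark steel box, 220 (its x) x 180 (its y) x 110 high, walls 5 thick, fixed to the bench. Origin: centre of its underside, z up.
- relay: Plug-in power relay: plain box with black foot and grey cover, 64 long (its x) x 44 wide (its y) x 58 high, about 140 g, standing upright on the mat. Origin: centre of its underside, z up. Either way round fits the socket.
- fixture: Relay test fixture, fixed: aluminium base plate 180 x 110 x 12 thick with a black pocket frame. Pocket 70 (fixture x) x 50 (fixture y) inside, floor 12 and wall tops 28 above the table, walls 8 thick. A steel post (radius 10) at fixture x = +90, y = 0 carries the lever. Origin: on the table under the pocket's centre, z up.
- socket (a point): Centre of the pocket's floor, axes as the fixture's; the relay's underside is here when seated.
- latch (a joint): Locking lever's angle on its vertical pivot: 0 = fully shut (end stop; bar over the pocket's middle, pointing from the post to fixture -x), growing as it opens towards fixture +y, to 2.0. It stays where left. Bar 20 wide, 10 thick, underside 74 above the table, 4 above a seated relay's top.
- latch_knob (a point): Grip point of the lever's upright black handle (18 diameter, from the bar's top at 84 up to 124 above the table), 106 above the table, 140 from the pivot's axis.
- latch_pivot (a point): On the lever's vertical pivot axis at the bar's mid-height, 79 above the table.
- reel: Bystander: metal solder reel standing on its flange, 60 diameter, 50 high. Origin: centre of its underside.
- screwdriver: Bystander: screwdriver 180 long lying at the far left, beyond the fixture.
- brush: Bystander: brush 170 long lying beyond the task's things.
- jar: Bystander: jar 48 diameter, 60 high. Origin: centre of its underside.
- multimeter: Bystander: black multimeter 150 x 75 x 35 lying flat at the far side.
- parts_tray: Bystander: low black parts tray 100 x 140 x 30 at the far right.

How it is judged:
On the way, in this order (a step that is already met when the one before it is completed fails the run):
1. both offcuts lie in the scrap bin, let go (x of trunking_mid in the frame of bin between -0.105 and 0.105 m and y of trunking_mid in the frame of bin between -0.085 and 0.085 m and z of trunking_mid in the frame of bin between 0 and 0.095 m and linear speed of each of trunking, heatsink below 0.05 m/s and contact force between the fingers and trunking below 0.1 N and x of heatsink_mid in the frame of bin between -0.105 and 0.105 m and y of heatsink_mid in the frame of bin between -0.085 and 0.085 m and z of heatsink_mid in the frame of bin between 0 and 0.095 m and contact force between the fingers and heatsink below 0.1 N), for 0.2 s.
2. the relay sits flat in the pocket, the lever still open (horizontal distance between relay and socket below 0.007 m and z of relay in the frame of socket between -0.004 and 0.004 m and angle between relay's own z axis and vertical below 0.07 rad and angle between the x axis of relay and the x axis of fixture, either way round below 0.15 rad and value of joint latch above 0.9 rad), for 0.2 s.
3. the lever is fully shut over the seated relay (horizontal distance between relay and socket below 0.007 m and z of relay in the frame of socket between -0.004 and 0.004 m and angle between relay's own z axis and vertical below 0.07 rad and angle between the x axis of relay and the x axis of fixture, either way round below 0.15 rad and value of joint latch below 0.1 rad), for 0.2 s.
At the end, for the whole second after the job is handed in: Both offcuts rest in the bin, middles inside its walls and under 95 mm above its underside; the relay stands released in the pocket: within 7 mm of its centre, 4 mm of its floor, 0.07 rad of upright and 0.15 rad of square to it; the lever is within 0.1 rad of shut (all of step 1 and all of step 3 and linear speed of relay below 0.02 m/s and contact force between the fingers and relay below 0.1 N); the robot touches nothing.
It fails at once if a bystander (reel, screwdriver, brush, jar, multimeter, parts tray) is moved more than 30 mm (distance of any of reel, screwdriver, brush, jar, multimeter, parts_tray from where it was at the start of the episode above 0.03 m).
It fails at once if the relay is tipped more than 0.6 rad (angle between relay's own z axis and vertical above 0.6 rad).
It also fails if it takes over 72 s, if anything falls off the work surface, if the arm or the gripper's body presses on something with over 40 N, if the wrist force passes 120 N, or if a joint passes its speed limit or range.

## Working session

There is one attempt and no reset: what is moved stays moved. The work goes in short steps, Python scripts to look and compute and a tool call to move; the robot and the scene stay as the last step left them, time stands still between calls to the robot, and variables do not carry over. Pictures are saved under pics/ and viewed, at most 10 in all, crops included, and the job is handed in when it is done.

Besides the shell and the picture viewer there is one more tool, called after "Call:" as name([rows], argument=value, ...), one row to a line, values as JSON. arm_command: Moves the arm, as the interface text tells. Its arguments: {"type":"object","properties":{"xyz":{"type":"array"},"turn":{"type":"array"},"fingers":{"type":"number"},"squeeze":{"type":"number"}},"required":["xyz","turn"]}

```bash
mkdir -p pics; ls; python3 - <<'E'
from plant import *
import cv2,numpy as np
for n in("scene","top"):
    p,d=camera(n);cv2.imwrite(f"pics/{n}0.png",p[:,:,::-1]);np.save(f"pics/{n}0.npy",d);np.save(f"pics/{n}0rgb.npy",p)
    c=camera_params(n);print(n,{k:c[k] for k in c if k!="pose"});print(np.round(c["pose"],4).tolist())
o=observe();print(o)
E
```

```text
pics
scene {'fx': 539.5500972772378, 'fy': 539.5500972772378, 'cx': 320.17944561792274, 'cy': 236.28407803929062}
[[0.8026, -0.4384, 0.4045, 1.0154], [0.5963, 0.574, -0.5611, -0.638], [0.0138, 0.6916, 0.7221, 0.873], [0.0, 0.0, 0.0, 1.0]]
top {'fx': 540.3244978767499, 'fy': 540.3244978767499, 'cx': 315.13194148513446, 'cy': 239.56298043256007}
[[0.0199, 0.9967, -0.0785, 0.4915], [-0.9997, 0.0208, 0.0109, -0.0332], [0.0125, 0.0783, 0.9969, 1.2954], [0.0, 0.0, 0.0, 1.0]]
{'t': 0.1, 'joint_positions': array([ 1.21516926e+00,  1.16416093e-01,  1.44217626e+00,  1.72634012e-05,
        1.58397993e+00, -3.77939458e-02]), 'joint_velocities': array([-0.00022161,  0.00073028, -0.00387047, -0.00017736, -0.00035794,
        0.00017614]), 'joint_torque': array([ 2.03437390e-03, -7.22893453e+01, -6.23868799e+01,  7.81174027e-02,
        2.27046548e-02, -4.36896266e-05]), 'tcp_pos': array([0.21091358, 0.64110877, 0.30210753]), 'eef_rot': array([ 1.58248383e-01,  9.87399215e-01, -4.78681301e-04, -1.04195995e-04]), 'contact_force': array([-0.17290683,  0.88524788,  0.13942908]), 'wrist_torque': array([ 0.00284501, -0.0425806 ,  0.00950075]), 'finger_force': 0.0, 'grip_width': 0.09309262426858869}
```

View pics/top0.png

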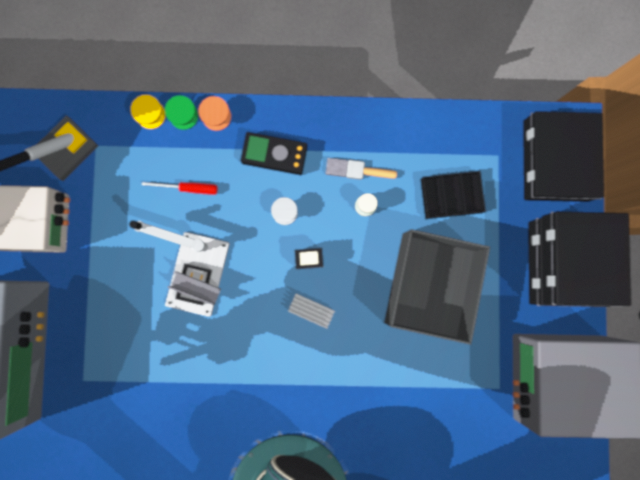

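View pics/scene0.png

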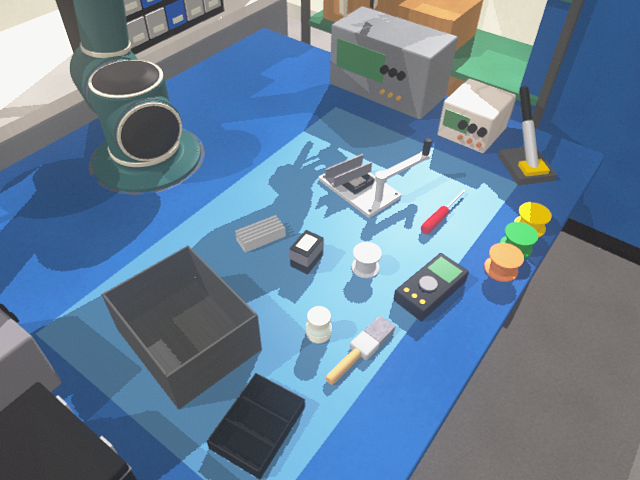

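```bash
cat > h.py <<'E'
from plant import *
import cv2,numpy as np
C={n:camera_params(n) for n in("scene","top")}
def ray(n,u,v):
    c=C[n];P=c["pose"];u=np.asarray(u,float);v=np.asarray(v,float)
    d=np.stack([(u-c["cx"])/c["fx"],-(v-c["cy"])/c["fy"],-np.ones_like(u)],-1)
    return P[:3,3],d@P[:3,:3].T
def onz(n,u,v,z):
    o,d=ray(n,u,v);return o+d*((z-o[2])/d[...,2])[...,None]
def tri(a,b):  # (u,v) in top, scene
    o1,d1=ray("top",*a);o2,d2=ray("scene",*b)
    s=np.linalg.lstsq(np.stack([d1,-d2],1),o2-o1,rcond=None)[0]
    p,q=o1+s[0]*d1,o2+s[1]*d2;return (p+q)/2,np.linalg.norm(p-q)
def cloud(n,d):
    v,u=np.mgrid[:480,:640];o,r=ray(n,u,v);return o+r*d[...,None]
def proj(n,p):
    c=C[n];q=np.linalg.inv(c["pose"])@np.append(p,1);return c["cx"]-c["fx"]*q[0]/q[2],c["cy"]+c["fy"]*q[1]/q[2]
E
python3 - <<'E'
from h import *
t=cv2.imread("pics/top0.png");s=cv2.imread("pics/scene0.png")
a=cv2.resize(t[205:335,120:345],None,fx=3.5,fy=3.5,interpolation=cv2.INTER_CUBIC)
cv2.imwrite("pics/ctop.png",a)
b=cv2.resize(s[130:280,220:440],None,fx=3.6,fy=3.6,interpolation=cv2.INTER_CUBIC)
cv2.imwrite("pics/cscene.png",b)
for n in("top","scene"):
    d=np.load(f"pics/{n}0.npy");c=cloud(n,d)
    for u,v in ([(308,258),(312,312),(284,210),(366,204),(250,300),(200,290),(195,270),(150,232),(410,330)] if n=="top" else [(307,243),(260,232),(366,250),(240,300),(345,175),(400,165)]):
        print(n,u,v,np.round(c[v,u],3))
E
```

```text
top 308 258 [ 0.546 -0.031  0.062]
top 312 312 [ 0.422 -0.043  0.03 ]
top 284 210 [0.656 0.027 0.054]
top 366 204 [ 0.674 -0.162  0.06 ]
top 250 300 [ 0.446  0.105 -0.001]
top 200 290 [0.468 0.218 0.032]
top 195 270 [0.514 0.236 0.009]
top 150 232 [0.596 0.322 0.09 ]
top 410 330 [ 0.392 -0.257  0.109]
scene 307 243 [ 0.549 -0.037  0.059]
scene 260 232 [ 0.431 -0.052  0.029]
scene 366 250 [0.652 0.028 0.049]
scene 240 300 [ 0.566 -0.253  0.106]
scene 345 175 [0.483 0.197 0.052]
scene 400 165 [0.583 0.274 0.082]
```

View pics/ctop.png

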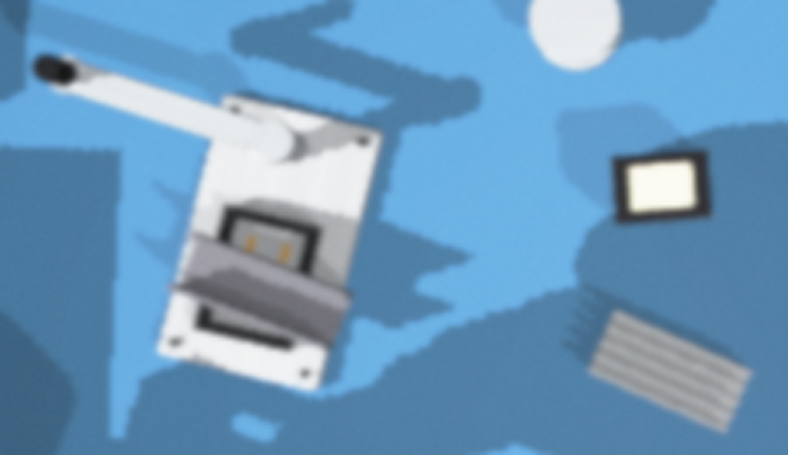

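View pics/cscene.png

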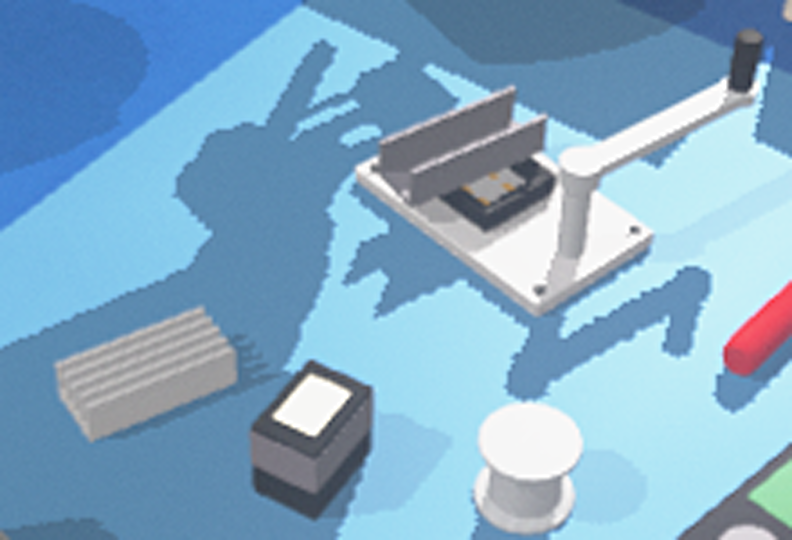

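```bash
python3 - <<'E'
from h import *
T=np.load("pics/top0rgb.npy");S=np.load("pics/scene0rgb.npy")
def big(m,roi):
    u0,v0,u1,v1=roi;k=np.zeros(m.shape,np.uint8);k[v0:v1,u0:u1]=m[v0:v1,u0:u1]*255
    k=cv2.morphologyEx(k,cv2.MORPH_CLOSE,np.ones((3,3)))
    cs,_=cv2.findContours(k,cv2.RETR_EXTERNAL,cv2.CHAIN_APPROX_NONE);return max(cs,key=cv2.contourArea)
def rect(n,m,roi,z):
    c=cv2.convexHull(big(m,roi))[:,0,:];p=onz(n,c[:,0],c[:,1],z)[:,:2]
    r=cv2.minAreaRect((p*1000).astype(np.float32));b=cv2.boxPoints(r)
    l=b[1]-b[0],b[2]-b[1];e=max(l,key=np.linalg.norm);print(n,"z",z,"c",np.round(r[0],1),"size",np.round(r[1],1),"yaw",round(np.arctan2(e[1],e[0]),3));return r
sat=lambda I:cv2.cvtColor(I,cv2.COLOR_RGB2HSV)
hT,hS=sat(T),sat(S)
nb=hT[...,1]<80
print("relay");rect("top",nb,(285,235,335,280),.058)
print("heatsink");rect("top",nb,(275,280,345,335),.03)
print("fixture");rect("top",nb,(155,240,232,320),.012)
print("reel");rect("top",nb,(265,190,300,228),.05)
print("bin");rect("top",(hT[...,1]<90)&(hT[...,2]<140),(380,222,495,350),.11)
for n in("top","scene"):
    c=cloud(n,np.load(f"pics/{n}0.npy"));z=c[...,2]
    def sel(x0,x1,y0,y1,a,b):
        return c[(c[...,0]>x0)&(c[...,0]<x1)&(c[...,1]>y0)&(c[...,1]<y1)&(z>a)&(z<b)]
    for nm,q in dict(relay=(.5,.6,-.1,.02,.045,.075),heat=(.35,.49,-.12,.04,.02,.045),trunk=(.4,.53,.12,.32,.048,.07),bin=(.3,.65,-.5,-.15,.098,.13),lever=(.5,.66,.15,.38,.072,.095),knob=(.5,.7,.25,.45,.105,.14)).items():
        p=sel(*q)
        if len(p)<4: continue
        r=cv2.minAreaRect((p[:,:2]*1000).astype(np.float32));print(n,nm,len(p),"med",np.round(np.median(p,0),3),"c",np.round(r[0],1),np.round(r[1],1),"ang",round(r[2],1))
f=lambda l:[(120+a/3.5,205+b/3.5) for a,b in l]
g=lambda l:[(220+a/3.6,130+b/3.6) for a,b in l]
A=f([(380,130),(320,390),(160,350),(225,97),(613,158),(708,150),(712,212),(617,222),(612,310),(750,372),(727,433),(590,372)])
for nm,a in zip("fA fB fC fD".split(),A): print(nm,np.round(onz("top",*a,.012),4))
# two-view heights: plate corner +x-y, relay top corners, heatsink corners
B=dict(f_px_my=((380,130),(540,303)),r0=((613,158),(372,385)),r1=((708,150),(312,455)),r2=((712,212),(252,432)),h0=((612,310),(236,350)),h1=((750,372),(92,405)),h2=((727,433),(57,365)),h3=((590,372),(203,308)),t0=((195,235),(545,117)),t1=((350,293),(413,175)),t2=((333,347),(380,145)))
for k,(a,b) in B.items():
    p,e=tri(f([a])[0],g([b])[0]);print(k,np.round(p,4),round(e,4))
E
```

```text
relay
top z 0.058 c [546.3 -33.5] size [41.3 59.5] yaw -1.548
heatsink
top z 0.03 c [425.3 -40.6] size [101.9  47.5] yaw 1.17
fixture
top z 0.012 c [496.6 230. ] size [179.6 147.1] yaw 0.009
reel
top z 0.05 c [655.7  26.8] size [63.1 60.3] yaw 0.023
bin
top z 0.11 c [ 489.9 -315.3] size [195.9 219.9] yaw -0.198
top relay 545 med [ 0.546 -0.033  0.058] c [547.  -33.4] [44.7 64.7] ang 5.6
top heat 410 med [ 0.425 -0.041  0.03 ] c [425.  -41.6] [99.7 44.3] ang 67.3
top trunk 211 med [0.472 0.228 0.057] c [473.2 228.2] [109.7  40.5] ang 69.8
top bin 1065 med [ 0.49  -0.337  0.109] c [ 488.7 -323.7] [181.2 220.5] ang 78.5
top lever 639 med [0.586 0.274 0.084] c [589.4 278.6] [157.9  26.8] ang 72.2
top knob 73 med [0.609 0.348 0.123] c [610.6 349.5] [17.6 17.3] ang 31.0
scene relay 599 med [ 0.55  -0.04   0.056] c [547.4 -35.4] [46.4 68.1] ang 7.8
scene heat 774 med [ 0.426 -0.046  0.027] c [425.4 -43.8] [101.8  48.7] ang 66.9
scene trunk 300 med [0.473 0.222 0.054] c [472.1 225.4] [110.9  45.7] ang 69.6
scene bin 1981 med [ 0.505 -0.332  0.107] c [ 488.7 -325.4] [181.4 224.1] ang 78.8
scene lever 531 med [0.588 0.27  0.082] c [589.6 278.8] [164.7  28.2] ang 72.5
scene knob 76 med [0.611 0.344 0.118] c [610.  346.8] [17.5 22.2] ang 14.8
fA [0.5821 0.1584 0.012 ]
fB [0.4062 0.1929 0.012 ]
fC [0.4308 0.3011 0.012 ]
fD [0.6024 0.2642 0.012 ]
f_px_my [0.582  0.1584 0.0111] 0.0005
r0 [ 0.564  -0.0011  0.0563] 0.0007
r1 [ 0.5698 -0.0641  0.0554] 0.0014
r2 [ 0.5293 -0.0676  0.0507] 0.0015
h0 [ 0.4634 -0.0026  0.0247] 0.0013
h1 [ 0.4256 -0.0942  0.0285] 0.0024
h2 [ 0.3845 -0.08    0.0254] 0.0015
h3 [0.423  0.012  0.0256] 0.0015
t0 [0.5082 0.2704 0.0556] 0.001
t1 [0.4724 0.1682 0.0548] 0.0006
t2 [0.4377 0.1783 0.056 ] 0.0018
```

Call:
arm_command([
  [0,0,0],
  [0,0,0],
  [0,0,0],
  [0,0,0],
  [0,0,0],
  [0,0,0],
  [0,0,0],
  [0,0,0],
  [0,0,0],
  [0,0,0],
  [0,0,0],
  [-1.5,2,0],
  [-3,4,0],
  [-3,4,0],
  [-3,4,0],
  [-3,4,0],
  [-3,4,0],
  [-3,4,0],
  [-3,4,0],
  [-3,4,0],
], turn=[0.146,0.146,0.146,0.146,0.146,0.146,0.146,0.146,0.146,0.146,0.146,0,0,0,0,0,0,0,0,0], fingers=0, squeeze=20)

```text
t: 2.1
tcp_pos: [0.4424, 0.2825, 0.3027]
eef_rot: [0.82, 0.572, 0.0, 0.0]
contact_force: [1.4, 0.7, 0.7]
grip_width: 0.0931
finger_force: 0.0
```

```bash
cat >> h.py <<'E'
def go(x,y,z,yaw):  # remaining: turn first, then shift (cm) in tool axes after the turn; yaw = angle of tool y
    o=observe();q=o["eef_rot"];p=np.asarray(o["tcp_pos"])
    from scipy.spatial.transform import Rotation as R
    Y=R.from_quat(q).as_matrix()[:,1];a=np.arctan2(Y[1],Y[0])
    t=(a-yaw+np.pi/2)%np.pi-np.pi/2
    b=a-t;ty=np.array([np.cos(b),np.sin(b)]);tx=np.array([-ty[1],ty[0]]);d=np.array([x,y])-p[:2]
    print("t",round(o["t"],2),"tcp",np.round(p,4),"yaw",round(a,3),"| turn",round(t,3),"shift cm",np.round([d@tx*100,d@ty*100,(p[2]-z)*100],2),"grip",round(o["grip_width"],4),"F",np.round(o["contact_force"],1),"ff",round(o["finger_force"],1),"j",np.round(o["joint_positions"],2))
E
python3 -c "
from h import *
go(.473,.2275,.118,-.353)"
```

```text
t 2.1 tcp [0.4424 0.2825 0.3027] yaw -0.353 | turn 0.0 shift cm [-4.1   4.78 18.47] grip 0.0931 F [1.4 0.7 0.7] ff 0.0 j [ 0.52 -0.21  1.76 -0.    1.6   0.87]
```

Call:
arm_command([
  [-2,2.4,0],
  [-2.1,2.4,0],
  [0,0,3],
  [0,0,4],
  [0,0,4],
  [0,0,3.5],
  [0,0,2.5],
  [0,0,1.4],
  [0,0,0],
], turn=[0,0,0,0,0,0,0,0,0])

```text
t: 3.0
tcp_pos: [0.4721, 0.2291, 0.1171]
eef_rot: [0.82, 0.572, -0.001, -0.0]
contact_force: [-0.2, -0.3, 1.4]
grip_width: 0.0927
finger_force: 0.0
```

Call:
arm_command([
  [0,0,0],
  [0,0,0],
  [0,0,0],
  [0,0,0],
  [0,0,0],
  [0,0,0],
  [0,0,0],
  [0,0,0],
], turn=[0,0,0,0,0,0,0,0], fingers=1, squeeze=20)

```text
t: 3.8
tcp_pos: [0.4727, 0.2293, 0.1188]
eef_rot: [0.82, 0.572, -0.0, 0.0]
contact_force: [-0.2, 0.7, 1.7]
grip_width: 0.0402
finger_force: 20.0
```

Call:
arm_command([
  [0,0,-2],
  [0,0,-4],
  [0,0,-4],
  [0,0,-3],
  [0,0,-1],
  [0,0,0],
  [-2,0.3,0],
  [-3.8,0.6,0],
  [-4.2,0.6,0],
  [-4.2,0.6,0],
  [-4.2,0.6,0],
  [-4.2,0.6,0],
  [-4.2,0.6,0],
  [-4.2,0.6,0],
  [-4.2,0.6,0],
  [-4.2,0.6,0],
  [-4.2,0.6,0],
  [-4.2,0.6,0],
  [-3.8,0.6,0],
  [-2,0.6,0],
], turn=[0,0,0,0,0,-0.148,0,0,0,0,0,0,0,0,0,0,0,0,0,0])

```text
t: 5.8
tcp_pos: [0.442, -0.3144, 0.2571]
eef_rot: [0.776, 0.63, -0.0, -0.001]
contact_force: [-0.8, 0.3, -0.1]
grip_width: 0.04
finger_force: 20.0
```

```bash
python3 - <<'E'
from h import *
go(.4446,-.3155,.127,-.2)
p,d=camera("top");np.save("pics/top1rgb.npy",p);np.save("pics/top1.npy",d)
cv2.imwrite("pics/ctop1.png",cv2.resize(p[200:360,130:510,::-1],None,fx=2.1,fy=2.1,interpolation=cv2.INTER_CUBIC))
E
```

```text
t 5.8 tcp [ 0.442  -0.3144  0.2571] yaw -0.207 | turn -0.007 shift cm [-0.05  0.28 13.01] grip 0.04 F [-0.8  0.3 -0.1] ff 20.0 j [-0.67 -0.16  1.79 -0.    1.52 -0.46]
```

View pics/ctop1.png

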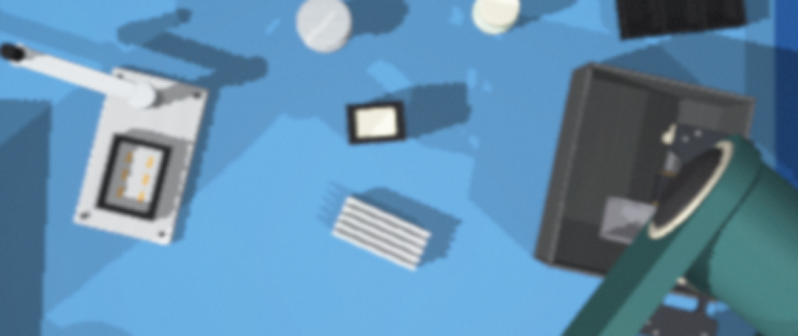

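Call:
arm_command([
  [0,0.2,2],
  [0,0,4],
  [0,0,3.5],
  [0,0,2],
  [0,0,1.3],
  [0,0,0],
  [0,0,0],
], turn=[0,0,0,0,0,0,0])

```text
t: 6.55
tcp_pos: [0.445, -0.3125, 0.1313]
eef_rot: [0.776, 0.631, 0.0, 0.0]
contact_force: [0.5, 0.5, -0.3]
grip_width: 0.0396
finger_force: 20.0
```

Call:
arm_command([
  [0,0,0],
  [0,0,0],
  [0,0,0],
  [0,0,0],
  [0,0,0],
  [0,0,-3],
  [0,0,-4],
  [0,0,-4],
  [0,0,-3],
], turn=[0,0,0,0,0,0,0,0,0], fingers=0.35)

```text
t: 7.45
tcp_pos: [0.4449, -0.3124, 0.2735]
eef_rot: [0.776, 0.631, 0.0, 0.001]
contact_force: [-0.9, -0.9, 0.6]
grip_width: 0.0601
finger_force: 0.0
```

```bash
python3 - <<'E'
from h import *
go(.425,-.0415,.12,-.396)
p=np.load("pics/top1rgb.npy");h=cv2.cvtColor(p,cv2.COLOR_RGB2HSV)
m=np.zeros((480,640),np.uint8);m[255:310,170:215]=((h[...,2]<110)&(h[...,1]<120))[255:310,170:215]*255
cs,_=cv2.findContours(m,cv2.RETR_EXTERNAL,cv2.CHAIN_APPROX_NONE);c=cv2.convexHull(max(cs,key=cv2.contourArea))[:,0]
q=onz("top",c[:,0],c[:,1],.028)[:,:2]*1000;print(cv2.minAreaRect(q.astype(np.float32)))
# inner opening: bright pixels enclosed
k=np.zeros_like(m);cv2.fillPoly(k,[c],255);k=cv2.bitwise_and(k,cv2.bitwise_not(m));cs,_=cv2.findContours(k,cv2.RETR_EXTERNAL,cv2.CHAIN_APPROX_NONE)
i=cv2.convexHull(max(cs,key=cv2.contourArea))[:,0];q=onz("top",i[:,0],i[:,1],.028)[:,:2]*1000;print(cv2.minAreaRect(q.astype(np.float32)))
C=cloud("top",np.load("pics/top1.npy"));r=C[250:312,168:218].reshape(-1,3);w=r[(r[:,2]>.022)&(r[:,2]<.034)&(np.hypot(r[:,0]-.48,r[:,1]-.232)<.058)]
print(len(w),w.mean(0),cv2.minAreaRect((w[:,:2]*1000).astype(np.float32)))
E
```

```text
t 7.45 tcp [ 0.4449 -0.3124  0.2735] yaw -0.205 | turn 0.191 shift cm [ 24.23 -12.28  15.35] grip 0.0601 F [-0.9 -0.9  0.6] ff 0.0 j [-0.66 -0.16  1.76 -0.    1.54 -0.45]
((482.2937927246094, 233.85560607910156), (66.67241668701172, 84.27091217041016), 77.42385864257812)
((482.54608154296875, 233.25856018066406), (48.21286392211914, 69.94886779785156), 78.13098907470703)
422 [0.48128781 0.23590726 0.0275206 ] ((481.5178527832031, 235.52120971679688), (66.7883529663086, 86.34358215332031), 77.75952911376953)
```

Call:
arm_command([
  [0,0,0],
  [0,0,0],
  [2,-1,0],
  [4,-2,0],
  [4,-2,0],
  [4,-2,0],
  [4,-2,0],
  [4,-2,0],
  [2.2,-1.3,0],
  [0,0,2],
  [0,0,4],
  [0,0,4],
  [0,0,4],
  [0,0,2.5],
  [0,0,1.8],
  [0,0,0],
], turn=[0.1,0.095,0,0,0,0,0,0,0,0,0,0,0,0,0,0], fingers=0)

```text
t: 9.05
tcp_pos: [0.4253, -0.0415, 0.0862]
eef_rot: [0.833, 0.553, -0.001, -0.001]
contact_force: [0.8, 0.1, 0.4]
grip_width: 0.0932
finger_force: 0.0
```

Call:
arm_command([
  [0,0,0],
  [0,0,0],
  [0,0,0],
  [0,0,0],
  [0,0,0],
  [0,0,0],
  [0,0,0],
  [0,0,0],
], turn=[0,0,0,0,0,0,0,0], fingers=1, squeeze=30)

```text
t: 9.85
tcp_pos: [0.4257, -0.0415, 0.0878]
eef_rot: [0.833, 0.553, -0.0, -0.0]
contact_force: [-1.8, 1.6, 2.1]
grip_width: 0.0439
finger_force: 30.0
```

```bash
python3 - <<'E'
from h import *
go(.425,-.0415,.09,-.4)
go(.5328,-.3335,.12,-.205)
E
```

```text
t 9.85 tcp [ 0.4257 -0.0415  0.0878] yaw -0.4 | turn 0.0 shift cm [-0.02 -0.07 -0.22] grip 0.0439 F [-1.8  1.6  2.1] ff 30.0 j [-0.16 -0.3   2.19  0.    1.25  0.24]
t 9.85 tcp [ 0.4257 -0.0415  0.0878] yaw -0.4 | turn -0.195 shift cm [-26.4   16.42  -3.22] grip 0.0439 F [-1.8  1.6  2.1] ff 30.0 j [-0.16 -0.3   2.19  0.    1.25  0.24]
```

Call:
arm_command([
  [0,0,-2],
  [0,0,-4],
  [0,0,-4],
  [0,0,-4],
  [0,0,-3],
  [0,0,0],
  [0,0,0],
  [-2,1.2,0],
  [-3.5,2.2,0],
  [-4,2.5,0],
  [-4,2.5,0],
  [-4,2.5,0],
  [-4,2.5,0],
  [-3,1.9,0],
  [-1.9,1.1,0],
  [0,0,0],
], turn=[0,0,0,0,0,-0.1,-0.095,0,0,0,0,0,0,0,0,0])

```text
t: 11.45
tcp_pos: [0.5328, -0.3357, 0.2565]
eef_rot: [0.776, 0.63, -0.0, -0.001]
contact_force: [1.2, 0.3, -3.0]
grip_width: 0.044
finger_force: 30.0
```

```bash
python3 - <<'E'
from h import *
go(.5328,-.3335,.128,-.205)
E
```

```text
t 11.45 tcp [ 0.5328 -0.3357  0.2565] yaw -0.207 | turn -0.002 shift cm [ 0.21 -0.05 12.85] grip 0.044 F [ 1.2  0.3 -3. ] ff 30.0 j [-0.6   0.03  1.6  -0.    1.51 -0.4 ]
```

Call:
arm_command([
  [0,0,2],
  [0,0,4],
  [0,0,3.5],
  [0,0,2],
  [0,0,1.2],
  [0,0,0],
  [0,0,0],
], turn=[0,0,0,0,0,0,0])

```text
t: 12.15
tcp_pos: [0.5329, -0.3334, 0.1319]
eef_rot: [0.776, 0.631, 0.0, 0.001]
contact_force: [-0.5, 0.5, -1.2]
grip_width: 0.0438
finger_force: 30.0
```

Call:
arm_command([
  [0,0,0],
  [0,0,0],
  [0,0,0],
  [0,0,0],
  [0,0,0],
  [0,0,-3],
  [0,0,-4],
  [0,0,-4],
  [0,0,-4],
], turn=[0,0,0,0,0,0,0,0,0], fingers=0.35)

```text
t: 13.05
tcp_pos: [0.5324, -0.3333, 0.2824]
eef_rot: [0.776, 0.631, 0.0, -0.0]
contact_force: [1.6, -0.6, 0.2]
grip_width: 0.0604
finger_force: 0.0
```

```bash
python3 - <<'E'
from h import *
go(.5465,-.0335,.3,.09)
E
```

```text
t 13.05 tcp [ 0.5324 -0.3333  0.2824] yaw -0.205 | turn -0.295 shift cm [29.73  4.1  -1.76] grip 0.0604 F [ 1.6 -0.6  0.2] ff 0.0 j [-0.6   0.02  1.57  0.    1.55 -0.39]
```

```bash
cat > rel.py <<'E'
from h import *
def relay(n,p,roi,z):
    h=cv2.cvtColor(p,cv2.COLOR_RGB2HSV);u0,v0,u1,v1=roi;k=np.zeros((480,640),np.uint8)
    k[v0:v1,u0:u1]=((h[...,2]<110)&(h[...,1]<130))[v0:v1,u0:u1]*255
    cs,_=cv2.findContours(k,cv2.RETR_EXTERNAL,cv2.CHAIN_APPROX_NONE);c=cv2.convexHull(max(cs,key=cv2.contourArea))[:,0]
    q=onz(n,c[:,0],c[:,1],z)[:,:2]*1000;print(n,cv2.minAreaRect(q.astype(np.float32)))
E
python3 - <<'E'
from rel import *
relay("top",np.load("pics/top0rgb.npy"),(285,235,335,280),.058)
relay("top",np.load("pics/top1rgb.npy"),(285,235,335,280),.058)
p,d=camera("top");relay("top",p,(285,235,335,280),.058)
C=cloud("top",d);r=C[235:280,285:335].reshape(-1,3);r=r[(r[:,2]>.045)&(r[:,2]<.075)];print(cv2.minAreaRect((r[:,:2]*1000).astype(np.float32)),np.median(r,0))
E
```

```text
top ((546.8285522460938, -32.950313568115234), (44.541954040527344, 61.59466552734375), 5.919728755950928)
top ((547.58740234375, -33.794281005859375), (43.58887481689453, 63.14785385131836), 6.064321994781494)
top ((547.401123046875, -32.96605682373047), (43.784461975097656, 61.4613037109375), 6.064321517944336)
((546.8939208984375, -33.29899978637695), (44.478633880615234, 64.49156188964844), 5.4991655349731445) [ 0.54634504 -0.03349421  0.0578135 ]
```

Call:
arm_command([
  [0,0,0],
  [0,0,0],
  [0,0,0],
  [2,0.3,0],
  [4,0.6,0],
  [4.3,0.7,0],
  [4.3,0.7,0],
  [4.3,0.7,0],
  [4.3,0.7,0],
  [4,0.5,0],
  [2.5,0.3,0],
  [0,0,2],
  [0,0,3],
  [0,0,3],
  [0,0,0],
], turn=[-0.103,-0.103,-0.103,0,0,0,0,0,0,0,0,0,0,0,0], fingers=0)

```text
t: 14.6
tcp_pos: [0.5449, -0.0324, 0.1969]
eef_rot: [0.67, 0.742, -0.002, -0.002]
contact_force: [-1.1, 0.1, 0.7]
grip_width: 0.093
finger_force: 0.0
```

```bash
python3 - <<'E'
from h import *
go(.547,-.0333,.106,.103)
p,d=camera("top");C=cloud("top",d).reshape(-1,3)
r=np.array([.98,-.2]);b=(C[:,:2]-[.4887,-.3245]);x=b@r;y=b@np.array([.2,.98]);k=(abs(x)<.1)&(abs(y)<.08)
for a,s in(("neg",x<-.005),("pos",x>.005)):
    q=C[k&s];print(a,len(q),np.percentile(q[:,2],[5,25,50,75,95,99]).round(3))
i=k&(C[:,2]>.02)&(C[:,2]<.1);print(i.sum(),[np.round([x[j].mean(),y[j].mean(),np.ptp(x[j]),np.ptp(y[j])],3) for j in (i&(x<0),i&(x>0))])
E
```

```text
t 14.6 tcp [ 0.5449 -0.0324  0.1969] yaw 0.103 | turn -0.0 shift cm [-0.11  0.2   9.09] grip 0.093 F [-1.1  0.1  0.7] ff 0.0 j [-0.11 -0.12  1.85  0.    1.42 -0.21]
neg 2492 [0.001 0.004 0.006 0.009 0.033 0.037]
pos 2444 [0.001 0.004 0.007 0.016 0.036 0.039]
654 [array([-0.043,  0.003,  0.041,  0.111]), array([ 0.046, -0.   ,  0.045,  0.101])]
```

Call:
arm_command([
  [-0.1,0.2,2],
  [0,0,3],
  [0,0,2.5],
  [0,0,1.3],
  [0,0,0.3],
  [0,0,0],
], turn=[0,0,0,0,0,0])

```text
t: 15.25
tcp_pos: [0.5491, -0.0341, 0.111]
eef_rot: [0.67, 0.743, 0.0, 0.0]
contact_force: [0.4, 0.5, 0.5]
grip_width: 0.0933
finger_force: 0.0
```

Call:
arm_command([
  [0,0,0],
  [0,0,0],
  [0,0,0],
  [0,0,0],
  [0,0,0],
  [0,0,0],
  [0,0,0],
  [0,0,0],
], turn=[0,0,0,0,0,0,0,0], fingers=1, squeeze=25)

```text
t: 16.05
tcp_pos: [0.5486, -0.0341, 0.1098]
eef_rot: [0.669, 0.743, -0.0, -0.0]
contact_force: [-0.7, -0.1, 0.6]
grip_width: 0.0437
finger_force: 25.0
```

```bash
python3 - <<'E'
from h import *
go(.547,-.0333,.106,.103)
go(.482,.2337,.226,1.361)
E
```

```text
t 16.05 tcp [ 0.5486 -0.0341  0.1098] yaw 0.104 | turn 0.001 shift cm [ 0.1  -0.15  0.38] grip 0.0437 F [-0.7 -0.1  0.6] ff 25.0 j [-0.11 -0.03  1.92 -0.    1.26 -0.21]
t 16.05 tcp [ 0.5486 -0.0341  0.1098] yaw 0.104 | turn -1.257 shift cm [ 12.09  24.81 -11.62] grip 0.0437 F [-0.7 -0.1  0.6] ff 25.0 j [-0.11 -0.03  1.92 -0.    1.26 -0.21]
```

Call:
arm_command([
  [0,0,-1],
  [0,0,-3],
  [0,0,-4],
  [0,0,-3],
  [0,0,-1],
  [0,0,0],
  [0,0,0],
  [0,0,0],
  [0,0,0],
  [0,0,0],
  [0,0,0],
  [0,0,0],
  [0,0,0],
  [0,0,0],
], turn=[0,0,0,0,0,-0.14,-0.14,-0.14,-0.14,-0.14,-0.14,-0.14,-0.14,-0.137])

```text
t: 17.45
tcp_pos: [0.5484, -0.0341, 0.2288]
eef_rot: [0.102, 0.995, 0.0, -0.001]
contact_force: [0.3, -0.2, -1.5]
grip_width: 0.0441
finger_force: 25.0
```

Call:
arm_command([
  [1,2,0],
  [1.6,3.3,0],
  [2,4.1,0],
  [2,4.1,0],
  [2,4.1,0],
  [1.8,3.7,0],
  [1.2,2.5,0],
  [0.5,1,0],
  [0,0,0],
  [0,0,0],
], turn=[0,0,0,0,0,0,0,0,0,0])

```text
t: 18.45
tcp_pos: [0.4821, 0.2329, 0.2293]
eef_rot: [0.105, 0.994, -0.0, -0.0]
contact_force: [-0.6, 0.6, -0.8]
grip_width: 0.044
finger_force: 25.0
```

```bash
python3 - <<'E'
from h import *
go(.482,.2337,.126,1.361)
for n in("top","scene"):
    p,d=camera(n);np.save(f"pics/{n}2rgb.npy",p);np.save(f"pics/{n}2.npy",d)
    cv2.imwrite(f"pics/{n}2.png",p[...,::-1])
go(.482,.2337,.126,1.361)
a=cv2.imread("pics/top2.png")[180:340,110:310];b=cv2.imread("pics/scene2.png")[60:220,270:470]
cv2.imwrite("pics/both2.png",np.hstack([cv2.resize(i,None,fx=2,fy=2,interpolation=cv2.INTER_CUBIC) for i in(a,b)]))
E
```

```text
t 18.45 tcp [0.4821 0.2329 0.2293] yaw 1.361 | turn -0.0 shift cm [ 0.03  0.08 10.33] grip 0.044 F [-0.6  0.6 -0.8] ff 25.0 j [ 0.4  -0.16  1.83 -0.    1.47 -0.96]
t 18.55 tcp [0.4823 0.2325 0.2296] yaw 1.36 | turn -0.001 shift cm [ 0.05  0.11 10.36] grip 0.0436 F [ 0.2 -0.9 -2.5] ff 25.0 j [ 0.4  -0.16  1.83 -0.    1.47 -0.96]
```

View pics/both2.png

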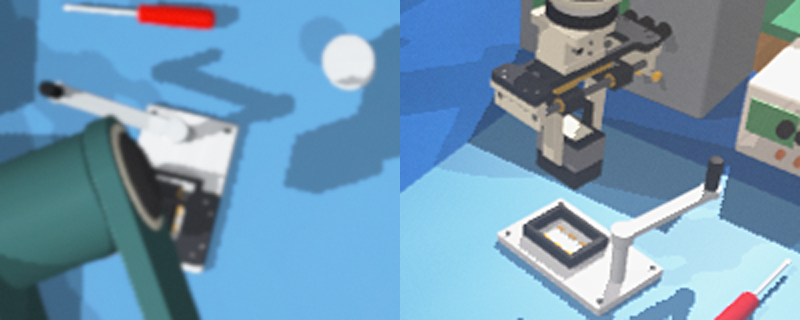

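```bash
python3 - <<'E'
from h import *
d=np.load("pics/scene2.npy");C=cloud("scene",d)
c=np.array([.4822,.2337]);y=-.21;ex=np.array([np.cos(y),np.sin(y)]);ey=np.array([-ex[1],ex[0]])
fx=(C[...,:2]-c)@ex*1000;fy=(C[...,:2]-c)@ey*1000;z=C[...,2]*1000
def st(nm,v,k): print(nm,k.sum(),np.round(np.percentile(v[k],[10,25,50,75,90]),1) if k.sum() else"")
st("relay +x face fx",fx,(z>122)&(z<165)&(abs(fy)<17)&(fx>15)&(fx<50))
st("relay -y face fy",fy,(z>121)&(z<140)&(abs(fx)<26)&(fy<-8)&(fy>-40))
st("frame +x face fx",fx,(z>15)&(z<25)&(abs(fy)<28)&(fx>37)&(fx<50))
st("frame -y face fy",fy,(z>15)&(z<25)&(abs(fx)<38)&(fy<-27)&(fy>-40))
st("frame top z",z,(z>22)&(z<34)&(abs(fx)>36)&(abs(fx)<42)&(abs(fy)<24))
st("relay top z",z,(abs(fx)<30)&(abs(fy)<15)&(z>160)&(z<195))
k=(z>122)&(z<165)&(abs(fy)<17)&(fx>15)&(fx<50);print("relay yaw err",np.polyfit(fy[k],fx[k],1))
k=(z>15)&(z<25)&(abs(fy)<28)&(fx>37)&(fx<50);print("frame yaw err",np.polyfit(fy[k],fx[k],1))
k=(z>121)&(z<140)&(abs(fx)<26)&(fy<-8)&(fy>-40);print(np.polyfit(fx[k],fy[k],1))
k=(z>15)&(z<25)&(abs(fx)<38)&(fy<-27)&(fy>-40);print(np.polyfit(fx[k],fy[k],1))
for nm,lo,hi in(("frame top",24,33),):
    k=(z>lo)&(z<hi)&(abs(fx)<48)&(abs(fy)<40);r=cv2.minAreaRect(np.stack([fx[k],fy[k]],1).astype(np.float32));print(nm,r)
E
```

```text
relay +x face fx 157 [29.4 30.1 31.  31.9 32.6]
relay -y face fy 111 [-26.8 -25.7 -24.8 -23.9 -23.2]
frame +x face fx 46 [39.9 40.6 41.4 41.8 42.5]
frame -y face fy 71 [-34.5 -33.5 -32.4 -31.6 -30.6]
frame top z 75 [23.1 25.  26.3 27.3 28. ]
relay top z 163 [174.6 175.5 176.5 177.5 178.4]
relay yaw err [6.84506728e-03 3.09881923e+01]
frame yaw err [-4.43613365e-04  4.12294436e+01]
[ 8.32643909e-03 -2.49018484e+01]
[ 4.93604992e-03 -3.24530222e+01]
frame top ((-1.0836524963378906, -0.7539024353027344), (70.24542236328125, 88.50953674316406), 89.15798950195312)
```

Call:
arm_command([
  [0,0.15,1],
  [0,0,2.5],
  [0,0,2.5],
  [0,0,1.6],
  [0,0,0.7],
  [0,0,0],
  [0,0,0],
], turn=[0,0,0,0,0,0,0])

```text
t: 19.25
tcp_pos: [0.4826, 0.2352, 0.1476]
eef_rot: [0.105, 0.994, 0.0, 0.0]
contact_force: [-0.5, -0.3, -1.3]
grip_width: 0.0442
finger_force: 25.0
```

```bash
python3 - <<'E'
from h import *
go(.482,.2337,.122,1.361)
p,d=camera("scene");p2,d2=camera("scene");p3,d3=camera("scene");C=cloud("scene",np.median([d,d2,d3],0))
c=np.array([.4822,.2337]);y=-.21;ex=np.array([np.cos(y),np.sin(y)]);ey=np.array([-ex[1],ex[0]])
fx=(C[...,:2]-c)@ex*1000;fy=(C[...,:2]-c)@ey*1000;z=C[...,2]*1000
def st(nm,v,k): print(nm,k.sum(),np.round(np.percentile(v[k],[10,25,50,75,90]),1) if k.sum() else"")
st("relay +x face fx",fx,(z>42)&(z<80)&(abs(fy)<17)&(fx>15)&(fx<50))
st("relay -y face fy",fy,(z>40)&(z<55)&(abs(fx)<26)&(fy<-8)&(fy>-40))
st("frame +x face fx",fx,(z>15)&(z<25)&(abs(fy)<28)&(fx>37)&(fx<50))
st("frame -y face fy",fy,(z>15)&(z<25)&(abs(fx)<38)&(fy<-27)&(fy>-40))
cv2.imwrite("pics/s3.png",cv2.resize(p[130:225,310:410,::-1],None,fx=6,fy=6,interpolation=cv2.INTER_CUBIC))
for nm,P in dict(relay=[(x,yy,.036) for x,yy in((32,22),(32,-22),(-32,-22))],frame=[(x,yy,.028) for x,yy in((43,33),(43,-33),(-43,-33),(35,25),(35,-25),(-35,-25))]).items():
    for q in P:
        w=c+ex*q[0]/1000+ey*q[1]/1000;u,v=proj("scene",[*w,q[2]]);print(nm,q,round((u-310)*6),round((v-130)*6))
E
```

```text
t 19.25 tcp [0.4826 0.2352 0.1476] yaw 1.361 | turn -0.0 shift cm [ 0.03 -0.16  2.56] grip 0.0442 F [-0.5 -0.3 -1.3] ff 25.0 j [ 0.41 -0.1   1.92 -0.    1.33 -0.95]
relay +x face fx 120 [29.5 30.2 30.9 31.6 32.3]
relay -y face fy 74 [-23.6 -23.1 -22.2 -21.5 -21.1]
frame +x face fx 58 [39.3 40.4 41.2 41.9 42.3]
frame -y face fy 76 [-33.8 -33.4 -32.6 -32.1 -31.2]
relay (32, 22, 0.036) 354 270
relay (32, -22, 0.036) 276 316
relay (-32, -22, 0.036) 166 238
frame (43, 33, 0.028) 391 287
frame (43, -33, 0.028) 274 357
frame (-43, -33, 0.028) 127 251
frame (35, 25, 0.028) 363 286
frame (35, -25, 0.028) 274 339
frame (-35, -25, 0.028) 155 253
```

View pics/s3.png

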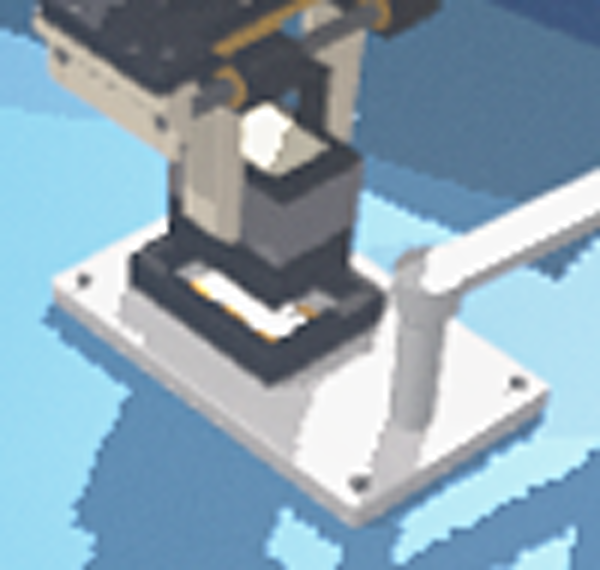

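Call:
arm_command([
  [0.06,0.05,0],
  [0,0,0.6],
  [0,0,0.6],
  [0,0,0.5],
  [0,0,0.4],
  [0,0,0],
], turn=[0,0,0,0,0,0])

```text
t: 20.0
tcp_pos: [0.4815, 0.2356, 0.1249]
eef_rot: [0.105, 0.995, -0.0, -0.001]
contact_force: [-0.4, 0.1, -2.8]
grip_width: 0.0437
finger_force: 25.0
```

```bash
python3 - <<'E'
from h import *
for _ in range(2): go(.482,.2337,.122,1.361);p,d=camera("scene")
E
```

```text
t 20.0 tcp [0.4815 0.2356 0.1249] yaw 1.361 | turn -0.0 shift cm [-0.09 -0.18  0.29] grip 0.0437 F [-0.4  0.1 -2.8] ff 25.0 j [ 0.41 -0.08  1.94  0.    1.29 -0.95]
t 20.05 tcp [0.4816 0.2356 0.1254] yaw 1.361 | turn -0.0 shift cm [-0.08 -0.18  0.34] grip 0.0438 F [-0.5  1.1 -1.1] ff 25.0 j [ 0.41 -0.08  1.94 -0.    1.29 -0.95]
```

No contact with the walls, so it is inside the pocket. Down the last few millimetres.

Call:
arm_command([
  [0,0,0.15],
  [0,0,0.1],
  [0,0,0.05],
  [0,0,0],
  [0,0,0],
], turn=[0,0,0,0,0])

```text
t: 20.6
tcp_pos: [0.4818, 0.2357, 0.1228]
eef_rot: [0.105, 0.995, 0.0, 0.0]
contact_force: [0.1, -0.4, -0.8]
grip_width: 0.0442
finger_force: 25.0
```

Call:
arm_command([
  [0,0,0.08],
  [0,0,0],
  [0,0,0],
], turn=[0,0,0])

```text
t: 20.9
tcp_pos: [0.4818, 0.2357, 0.1219]
eef_rot: [0.105, 0.995, -0.0, 0.0]
contact_force: [0.7, 0.1, -1.0]
grip_width: 0.0438
finger_force: 25.0
```

```bash
python3 - <<'E'
from h import *
for _ in range(2): go(.482,.2337,.122,1.361);p,d=camera("scene")
C=cloud("scene",d)
c=np.array([.4822,.2337]);y=-.21;ex=np.array([np.cos(y),np.sin(y)]);ey=np.array([-ex[1],ex[0]])
fx=(C[...,:2]-c)@ex*1000;fy=(C[...,:2]-c)@ey*1000;z=C[...,2]*1000
k=(abs(fx)<30)&(abs(fy)<15)&(z>50)&(z<85);print(k.sum(),np.percentile(z[k],[10,50,90]))
E
```

```text
t 20.9 tcp [0.4818 0.2357 0.1219] yaw 1.361 | turn -0.0 shift cm [-0.07 -0.19 -0.01] grip 0.0438 F [ 0.7  0.1 -1. ] ff 25.0 j [ 0.41 -0.08  1.94 -0.    1.28 -0.95]
t 20.95 tcp [0.4817 0.2357 0.1219] yaw 1.361 | turn 0.0 shift cm [-0.07 -0.19 -0.01] grip 0.0437 F [ 0.7  0.8 -1.3] ff 25.0 j [ 0.41 -0.08  1.94 -0.    1.28 -0.95]
157 [60.5641828  68.68022789 71.00354194]
```

Call:
arm_command([
  [0,0,0.08],
  [0,0,0],
  [0,0,0],
], turn=[0,0,0])

```text
t: 21.3
tcp_pos: [0.4818, 0.2357, 0.1218]
eef_rot: [0.105, 0.995, 0.0, 0.0]
contact_force: [-3.5, -1.6, 5.4]
grip_width: 0.0437
finger_force: 25.0
```

Call:
arm_command([
  [0,0,0],
  [0,0,0],
  [0,0,0],
  [0,0,0],
  [0,0,0],
  [0,0,-1],
  [0,0,-3],
  [0,0,-4],
  [0,0,-4],
  [0,0,-3],
  [0,0,0],
], turn=[0,0,0,0,0,0,0,0,0,0,0], fingers=0)

```text
t: 22.4
tcp_pos: [0.4825, 0.236, 0.2767]
eef_rot: [0.105, 0.994, 0.002, 0.003]
contact_force: [-0.3, -0.1, 0.5]
grip_width: 0.0931
finger_force: 0.0
```

```bash
python3 - <<'E'
from h import *
go(.6106,.3485,.171,1.361)
p,d=camera("scene");C=cloud("scene",d)
c=np.array([.4822,.2337]);y=-.21;ex=np.array([np.cos(y),np.sin(y)]);ey=np.array([-ex[1],ex[0]])
fx=(C[...,:2]-c)@ex*1000;fy=(C[...,:2]-c)@ey*1000;z=C[...,2]*1000
k=(abs(fx)<40)&(abs(fy)<30)&(z>62)&(z<85);A=np.c_[fx[k],fy[k],np.ones(k.sum())];print(k.sum(),np.percentile(z[k],[10,50,90]),np.linalg.lstsq(A,z[k],rcond=None)[0],cv2.minAreaRect(np.c_[fx[k],fy[k]].astype(np.float32)))
k=(z>88)&(z<130)&(C[...,0]>.57)&(C[...,0]<.66)&(C[...,1]>.3)&(C[...,1]<.4);print(k.sum(),np.median(C[k],0))
cv2.imwrite("pics/s4.png",cv2.resize(p[110:240,300:470,::-1],None,fx=4,fy=4,interpolation=cv2.INTER_CUBIC))
E
```

```text
t 22.4 tcp [0.4825 0.236  0.2767] yaw 1.361 | turn -0.0 shift cm [-10.19  13.67  10.57] grip 0.0931 F [-0.3 -0.1  0.5] ff 0.0 j [ 0.41 -0.18  1.77  0.    1.54 -0.95]
371 [65.05108763 68.3011121  70.72944183] [-5.61650493e-03  2.82528895e-02  6.81658719e+01] ((-1.2932014465332031, -2.3199501037597656), (69.28231048583984, 47.70420837402344), 0.9692868590354919)
117 [0.61183006 0.3426081  0.11128862]
```

View pics/s4.png

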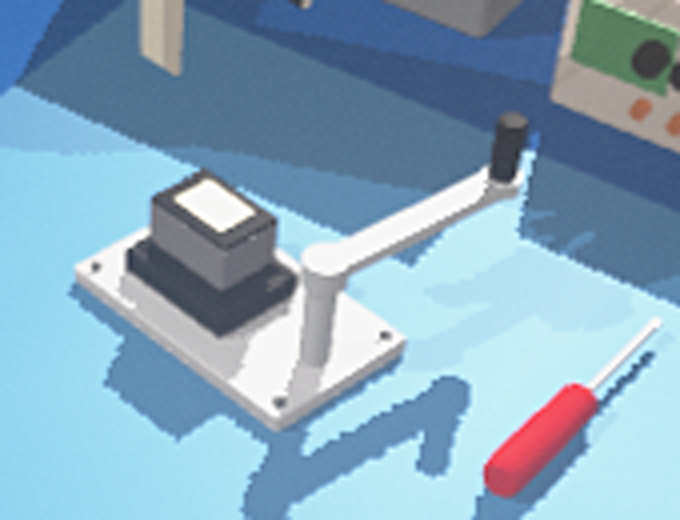

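Call:
arm_command([
  [0,0,0],
  [0,0,0],
  [0,0,0],
  [0,0,0],
  [0,0,0],
  [0,0,0],
  [0,0,0],
  [0,0,0],
  [0,0,0],
  [0,0,0],
  [0,0,0],
  [2,1.2,0],
  [3.5,2.2,0],
  [3.5,2.2,0],
  [3.5,2.2,0],
  [2,1.2,0],
  [0,0,0],
], turn=[0.148,0.15,0.15,0.15,0.15,0.15,0.15,0.15,0.15,0.15,0.15,0,0,0,0,0,0])

```text
t: 24.15
tcp_pos: [0.6102, 0.3507, 0.2687]
eef_rot: [0.801, 0.599, -0.001, -0.0]
contact_force: [0.1, -0.1, -0.0]
grip_width: 0.0929
finger_force: 0.0
```

```bash
python3 - <<'E'
from h import *
go(.6107,.349,.175,-.293)
E
```

```text
t 24.15 tcp [0.6102 0.3507 0.2687] yaw -0.286 | turn 0.007 shift cm [-0.15  0.1   9.37] grip 0.0929 F [ 0.1 -0.1 -0. ] ff 0.0 j [0.49 0.19 1.41 0.   1.54 0.77]
```

Call:
arm_command([
  [-0.15,0.1,2],
  [0,0,3],
  [0,0,2.5],
  [0,0,1.5],
  [0,0,0.4],
  [0,0,0],
], turn=[0,0,0,0,0,0])

```text
t: 24.75
tcp_pos: [0.6095, 0.3474, 0.1773]
eef_rot: [0.801, 0.599, -0.0, -0.0]
contact_force: [-0.5, 0.2, 1.0]
grip_width: 0.0928
finger_force: 0.0
```

Call:
arm_command([
  [0,0,0],
  [0,0,0],
  [0,0,0],
  [0,0,0],
  [0,0,0],
  [0,0,0],
  [0,0,0],
  [0,0,0],
  [0,0,0],
  [0,0,0],
  [0,0,0],
], turn=[0,0,0,0,0,0,0,0,0,0,0], fingers=1, squeeze=10)

```text
t: 25.85
tcp_pos: [0.6096, 0.3476, 0.1771]
eef_rot: [0.801, 0.599, -0.0, -0.0]
contact_force: [-1.1, -0.1, -0.5]
grip_width: 0.0179
finger_force: 10.0
```

```bash
cat >> h.py <<'E'
def lev(px=.5702,py=.2149):
    o=observe();d=np.asarray(o["tcp_pos"])[:2]-[px,py];a=np.arctan2(d[1],d[0])
    print("t",round(o["t"],2),"r",np.hypot(*d).round(4),"dir",a.round(3),"latch",round(np.pi-.21-a,3),"z",o["tcp_pos"][2].round(4),"F",np.round(o["contact_force"],1),"grip",round(o["grip_width"],4))
E
python3 - <<'E'
from h import *
lev();go(.6107,.349,.175,-.293)
E
```

```text
t 25.85 r 0.1385 dir 1.282 latch 1.649 z 0.1771 F [-1.1 -0.1 -0.5] grip 0.0179
t 25.85 tcp [0.6096 0.3476 0.1771] yaw -0.287 | turn 0.006 shift cm [0.16 0.06 0.21] grip 0.0179 F [-1.1 -0.1 -0.5] ff 10.0 j [0.48 0.23 1.52 0.   1.39 0.77]
```

Call:
arm_command([
  [0,0,0],
  [0,-0.98,0],
  [0,0,0],
  [0,-0.98,0],
  [0,0,0],
  [0,-0.98,0],
  [0,0,0],
  [0,-0.98,0],
  [0,0,0],
  [0,-0.98,0],
  [0,0,0],
  [0,-0.98,0],
  [0,0,0],
  [0,-0.98,0],
  [0,0,0],
  [0,-0.98,0],
  [0,0,0],
  [0,-0.98,0],
  [0,0,0],
  [0,-0.98,0],
], turn=[-0.035,0,-0.07,0,-0.07,0,-0.07,0,-0.07,0,-0.07,0,-0.07,0,-0.07,0,-0.07,0,-0.07,0])

```text
t: 27.85
tcp_pos: [0.5129, 0.3413, 0.1771]
eef_rot: [0.563, 0.827, 0.0, 0.0]
contact_force: [1.5, 0.4, 0.8]
grip_width: 0.0181
finger_force: 10.0
```

```bash
python3 - <<'E'
from h import *
lev();go(.6107,.349,.175,-.293)
E
```

```text
t 27.85 r 0.1388 dir 1.996 latch 0.935 z 0.1771 F [1.5 0.4 0.8] grip 0.0181
t 27.85 tcp [0.5129 0.3413 0.1771] yaw 0.375 | turn 0.668 shift cm [3.56 9.14 0.21] grip 0.0181 F [1.5 0.4 0.8] ff 10.0 j [ 0.55  0.05  1.72 -0.    1.37  0.17]
```

Call:
arm_command([
  [0,0,0],
  [0,-0.98,0],
  [0,0,0],
  [0,-0.98,0],
  [0,0,0],
  [0,-0.98,0],
  [0,0,0],
  [0,-0.98,0],
  [0,0,0],
  [0,-0.98,0],
  [0,0,0],
  [0,-0.98,0],
  [0,0,0],
  [0,-0.98,0],
  [0,0,0],
  [0,-0.98,0],
  [0,0,0],
  [0,-0.98,0],
  [0,0,0],
  [0,-0.98,0],
], turn=[-0.07,0,-0.07,0,-0.07,0,-0.07,0,-0.07,0,-0.07,0,-0.07,0,-0.07,0,-0.07,0,-0.07,0])

```text
t: 29.85
tcp_pos: [0.4438, 0.2744, 0.177]
eef_rot: [0.245, 0.969, 0.0, -0.0]
contact_force: [-1.7, 2.2, 1.3]
grip_width: 0.0178
finger_force: 10.0
```

```bash
python3 - <<'E'
from h import *
lev();go(.6107,.349,.175,-.293)
E
```

```text
t 29.85 r 0.1398 dir 2.701 latch 0.23 z 0.177 F [-1.7  2.2  1.3] grip 0.0178
t 29.85 tcp [0.4438 0.2744 0.177 ] yaw 1.075 | turn 1.368 shift cm [11.96 13.83  0.2 ] grip 0.0178 F [-1.7  2.2  1.3] ff 10.0 j [ 0.5  -0.16  1.92  0.    1.38 -0.57]
```

Call:
arm_command([
  [0,0,0],
  [0,-0.98,0],
  [0,0,0],
  [0,-0.98,0],
  [0,0,0],
  [0,-0.7,0],
  [0,0,0],
], turn=[-0.07,0,-0.07,0,-0.07,0,0])

```text
t: 30.55
tcp_pos: [0.4345, 0.2491, 0.1771]
eef_rot: [0.143, 0.99, -0.0, -0.0]
contact_force: [-2.5, 0.9, -1.7]
grip_width: 0.0178
finger_force: 10.0
```

```bash
python3 - <<'E'
from h import *
lev()
E
```

```text
t 30.55 r 0.1399 dir 2.894 latch 0.037 z 0.1771 F [-2.5  0.9 -1.7] grip 0.0178
```

Call:
arm_command([
  [0,-0.3,0],
  [0,-0.2,0],
  [0,-0.2,0],
  [0,0,0],
], turn=[0,0,0,0])

```text
t: 30.95
tcp_pos: [0.4332, 0.2447, 0.1772]
eef_rot: [0.142, 0.99, 0.002, 0.0]
contact_force: [3.9, 19.7, -8.7]
grip_width: 0.0196
finger_force: 10.0
```

```bash
python3 - <<'E'
from h import *
lev()
E
```

```text
t 30.95 r 0.1402 dir 2.927 latch 0.005 z 0.1772 F [ 3.9 19.7 -8.7] grip 0.0196
```

Call:
arm_command([
  [0,0.2,0],
  [0,0,0],
  [0,0,0],
  [0,0,0],
  [0,0,0],
  [0,0,0],
  [0,0,-1],
  [0,0,-3],
  [0,0,-4],
  [0,0,-4],
  [-4,0,0],
  [-4,0,0],
  [0,0,0],
], turn=[0,0,0,0,0,0,0,0,0,0,0,0,0], fingers=0)

```text
t: 32.25
tcp_pos: [0.5132, 0.222, 0.2974]
eef_rot: [0.142, 0.99, -0.0, 0.0]
contact_force: [0.1, 0.0, -0.7]
grip_width: 0.0926
finger_force: 0.0
```

```bash
python3 - <<'E'
from h import *
p,d=camera("scene");C=cloud("scene",d)
c=np.array([.4822,.2337]);y=-.21;ex=np.array([np.cos(y),np.sin(y)]);ey=np.array([-ex[1],ex[0]])
fx=(C[...,:2]-c)@ex*1000;fy=(C[...,:2]-c)@ey*1000;z=C[...,2]*1000
k=(z>90)&(z<130)&(abs(fx+50)<30)&(abs(fy)<40);print("knob",k.sum(),np.median(fx[k]),np.median(fy[k]))
k=(z>60)&(z<73)&(abs(fx)<40)&(abs(fy)<30);print("relay",k.sum(),np.median(z[k]),cv2.minAreaRect(np.c_[fx[k],fy[k]].astype(np.float32)))
k=(z>78)&(z<92)&(fx<70)&(fx>-40)&(abs(fy)<40);print("bar",np.polyfit(fx[k],fy[k],1))
cv2.imwrite("pics/s5.png",cv2.resize(p[100:400,90:440,::-1],None,fx=2,fy=2))
go(0,0,0,0)
E
```

```text
knob 103 -46.16646707110275 -4.707454724202932
relay 200 67.76603405259657 ((-0.15616989135742188, -13.640564918518066), (70.2861099243164, 22.80055809020996), 3.123375415802002)
bar [-1.26025620e-03 -2.02775289e+00]
t 32.3 tcp [0.5117 0.2225 0.2972] yaw 1.286 | turn 1.286 shift cm [-22.25 -51.17  29.72] grip 0.093 F [ 0.  -0.  -0.3] ff 0.0 j [ 0.36 -0.14  1.7  -0.    1.58 -0.92]
```

View pics/s5.png

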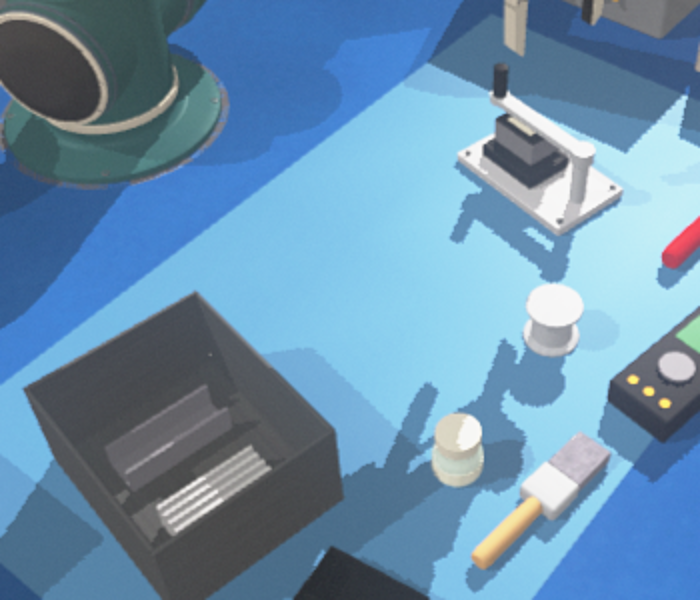

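The final picture shows both offcuts lying in the bin (trunking at about (170,430), heat sink at about (215,490)). The relay is in the pocket at about (525,145), with the lever shut over it. The bar's slope to the fixture x-axis is about 0.001 rad, the gripper is clear, and the bystanders look undisturbed.

```bash
python3 -c "
from plant import *
print(sign_off())"
```

```text
the job is handed in; nothing more can be done
None
```

I handed the job in at about 32 s of the 72 s allowed; in the last images both offcuts lie in the bin, the relay sits in the pocket and the lever is shut over it, though the sign-off call returned no verdict.

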